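Show the bench camera which standard goes on the jack, then stop the recording

TASK

The bench camera is recording a work instruction. Point from above at the box with four terminal posts in the white tray, holding the fingertips two or three centimetres over the middle of it for about two seconds; then point in the same way at the middle of the lab jack's top plate; then push the lever on the recorder box all the way over, away from you, to stop the recording, and move clear of it. Come down low over no other standard in the tray, and do not touch or shift the standards, their tray, the jack or any of the small things lying about.

Things in the scene. Friction and masses are not known exactly. Their poses are not given: they have to be found in the camera images.
- four_post_box: the standard to point at first: a loose grey metal box 95 x 70 x 60 mm (x, y, z) with FOUR black-topped terminal posts, 16 mm across and standing 24 mm above the lid, at x = +-32, y = +-20 mm; 84 mm high in all, 0.7 kg; origin at the centre of its underside, z up; it stands in the tray, in any one of three places in a row along the tray's y
- four_post_box_top (a point): point over the middle of the four-post box, at the height of the tops of its posts (84 mm above its underside): point at this, 20 to 30 mm above it; its axes are the box's
- two_post_box: another standard, not to be pointed at: loose grey metal box 75 x 60 x 60 mm with TWO black-topped terminal posts, 16 mm across and standing 24 mm above the lid, at x = +-22 mm; origin at the centre of its underside
- two_post_box_top (a point): point over the middle of the two-post box, at the height of its post tops (84 mm above its underside)
- round_can: another standard, not to be pointed at: loose upright aluminium can, 68 mm across, 75 mm high, with two black-topped terminal posts, 16 mm across and standing 24 mm above the lid; origin at the centre of its underside
- round_can_top (a point): point over the middle of the round can, at the height of its post tops (99 mm above its underside)
- tray: fixed white open tray 170 x 310 x 40 mm (x, y, z), floor 5 mm thick, holding the three standards about 95 mm apart along its y; origin at the centre of its underside
- lab_jack: fixed scissor lab jack: square blue base and top plate, each 120 x 120 mm, top 110 mm above the table, a black hand knob sticking out 76 mm from its centre on its -x side below the top; origin at the centre of its underside. It stands at the left or the right of the tray, the recorder at the other side
- lab_jack_top (a point): centre of the upper surface of the jack's top plate, 110 mm above the table: the second thing to point at, 20 to 30 mm above it
- recorder: fixed grey recorder box 130 x 100 x 40 mm with the lever on its top; origin at the centre of its underside, +x away from the robot (within 0.35 rad), the way to push the lever
- rec_lever_tip (a point): centre of the lever's black ball, 26 mm across, on a steel rod 10 mm thick; it is 80 mm from a level hinge that runs along the recorder's y and lies 62 mm above the table over the recorder's origin. At joint value 0 the ball is 38 mm to the -x side of the hinge and 132 mm above the table, at 1.0 it is 38 mm to the +x side, and upright between them it is 142 mm above the table
- rec_lever (a joint): lever angle in rad: 0 leaning to the recorder's -x (towards the robot, recording), 1.0 at its stop leaning to +x (stopped). It starts between 0 and 0.2, takes about 1 N at the ball to move and stays where it is left
- mouse: loose black mouse 105 x 60 x 30 mm, not to be touched; origin under its centre
- wood_block: loose wood block 50 x 130 x 50 mm, not to be touched; origin under its centre
- brass_weight: loose brass weight with a neck, 32 mm across, 46 mm high, not to be touched; origin under its centre
- adapter: loose steel tee adapter 45 x 34 x 18 mm lying on the table, not to be touched; origin under its centre
- screwdriver: loose grey-handled screwdriver 130 mm long, lying along its x, not to be touched; origin under its middle
- link: loose flat copper link 50 x 16 x 5 mm with a small black stub 17 mm high, not to be touched; origin under its centre
Things that resemble listed ones, but are neither listed nor needed, are in the scene too. Of the things like the recorder, leave any that is brown; of the rest the larger one is meant. Leave any yellow look-alike of the four_post_box alone.

How it is judged:
On the way, in this order (a step that is already met when the one before it is completed fails the run):
1. pointing at the four-post box from above, close over its middle, for 1.5 s (horizontal distance between the grasp point and four_post_box_top below 0.03 m and z of the grasp point in the frame of four_post_box_top between 0.01 and 0.085 m), for 1.5 s.
2. pointing at the middle of the jack's top plate from above for 1.5 s (horizontal distance between the grasp point and lab_jack_top below 0.03 m and z of the grasp point in the frame of lab_jack_top between 0.01 and 0.085 m), for 1.5 s.
3. the recorder's lever is pushed over (value of joint rec_lever above 0.85 rad), for 0.2 s.
At the end, for the whole second after the job is handed in: Both things have been pointed at in turn, the lever stands beyond 0.85 rad of its 1.0 rad travel, and every standard and small thing is within 10 mm of where it began, the standards upright (value of joint rec_lever above 0.85 rad and distance of each of four_post_box, two_post_box, round_can, mouse, wood_block, brass_weight, adapter, screwdriver, link from where it was at the start of the episode below 0.01 m and angle between each of four_post_box, two_post_box, round_can's own z axis and vertical below 0.1 rad); the robot touches nothing.
It fails at once if a standard, or the jack, is touched (contact force between any of the fingers, the arm and four_post_box above 0.5 N or contact force between any of the fingers, the arm and two_post_box above 0.5 N or contact force between any of the fingers, the arm and round_can above 0.5 N or contact force between any of the fingers, the arm and lab_jack above 0.5 N).
It fails at once if the tool comes down low (grasp point within 30 mm sideways and 75 mm above the top) over one of the other two standards ((horizontal distance between the grasp point and two_post_box_top below 0.03 m and z of the grasp point in the frame of two_post_box_top below 0.075 m) or (horizontal distance between the grasp point and round_can_top below 0.03 m and z of the grasp point in the frame of round_can_top below 0.075 m)).
It fails at once if one of the small things is touched or any loose thing is shifted by more than 10 mm (contact force between any of the fingers, the arm and mouse above 0.5 N or contact force between any of the fingers, the arm and wood_block above 0.5 N or contact force between any of the fingers, the arm and brass_weight above 0.5 N or contact force between any of the fingers, the arm and adapter above 0.5 N or contact force between any of the fingers, the arm and screwdriver above 0.5 N or contact force between any of the fingers, the arm and link above 0.5 N or distance of any of four_post_box, two_post_box, round_can, mouse, wood_block, brass_weight, adapter, screwdriver, link from where it was at the start of the episode above 0.01 m).
It fails at once if the tray is touched (contact force between any of the fingers, the arm and tray above 0.5 N).
It also fails if it takes over 58 s, if anything falls off the work surface, if the arm or the gripper's body presses on something with over 40 N, if the wrist force passes 120 N, or if a joint passes its speed limit or range.

ROBOT

A 6-joint arm with a two-finger parallel gripper is mounted at the origin on the work surface. World frame = base frame: x ahead of the robot, y to its left, z up, the work surface at z = 0. Lengths are in m, angles in rad, forces in N, time in s.
With the tool pointing down it reaches from about 0.275 to 0.875 m from the base axis. Payload 12.5 kg.
Tool frame: the origin (TCP) lies on the centre line of the jaws, within the pads' length; the fingertips stand r.finger_overhang ahead of it and the grasp point (between the pads) lies 3 mm ahead of it (r.finger_overhang is the distance from the TCP to the fingertips, in m); z points along the fingers, y is the direction in which the jaws open and shut (so a half turn about z gives the same grasp; the last joint's range is limited). The gripper opens to 85 mm and grips with 20 to 120 N. Pads are 22 mm wide; open, the fingers measure 114 mm over their backs; the gripper's body (76 mm by 85 mm) begins 54 mm behind the grasp point. The pads swing forward as they close: fully open they stand 13 mm farther back than shut.
Start: joints at [1.244, 0.351, 1.652, -0, 1.139, -0.085], TCP at [0.132, 0.534, 0.253] pointing down, gripper open.
Joint ranges: [-2.75, 2.75], [-0.79, 2.1], [0.01, 2.65], [-1.57, 4.71], [0.07, 3.14], [-2.87, 2.87]. Speed limits (rad/s): [2.22, 2.22, 2.79, 3.14, 3.14, 3.14].

INTERFACE

Orientations are given as a unit quaternion [x, y, z, w].
In Python, from cell import r, optics gives the robot as it stands. The module is installed in compiled form; this text tells all that it offers. Calls block until the motion is done:
- r.move_to(position, orientation): joint-space move of the TCP to a pose.
- r.move_linear(position, rot=None, vel=0.15): straight line of the TCP; rot=None keeps the orientation; vel is the mean speed in m/s.
- r.set_joints(angles): joint-space move.
- r.set_gripper(opening, squeeze=None): opening from 0.0 (shut) to 1.0 (fully open); squeeze is the grip in N (None keeps the last); returns when the fingers have stopped.
- r.sleep(seconds).
- r.inverse_kinematics(position, orientation): joint angles nearest the present ones, or None.
- optics.get_image(name): name is "scene" or "side" or "wrist"; returns a dict with "pixels" (400x640x3 uint8, red, green, blue), "depth" (400x640 float32, m along the optical axis (not along the pixel's ray), 0 where there is no reading), "fx", "fy", "cx", "cy" (pixels), "camera_from_world" (4x4, takes a point from world to camera coordinates); the wrist camera has in their place "mount" (4x4, takes a point from camera to tool coordinates, whose origin is the TCP and whose axes are the flange's). Camera axes: x right, y down, z forward; pixel columns grow to the right and rows downward; lengths in m; the calibration is good to about 2 mm. The wrist camera is an equidistant fisheye: a pixel r from the principal point sees the ray r / f radians off the axis. A picture is of the moment at which its call begins: read the wrist's pose just before it.
A pose or a line that the arm cannot do raises r.PlanningError and nothing moves.
- r.hand_in(): hands the job in, once; it reports no verdict.
Readings, each from a call of its own:
- r.current_t(): time.
- r.current_q(): joint angles.
- r.current_qvel(): joint speeds.
- r.current_effort(): joint torques, N m.
- r.current_tool_pos(): TCP position.
- r.current_ee_rot(): TCP orientation.
- r.current_contact_force(): force on the tool from outside, world axes, zero at the start.
- r.current_torque(): the same for the moment, N m.
- r.current_opening(): opening from 0.0 (shut) to 1.0 (fully open).
Only numpy, scipy, OpenCV 4.12 (cv2) and the standard library are available. Lean on these libraries where they do the work, as an engineer would, in place of code of your own. Each camera call takes 0.05 s, during which the arm holds its last target.

## Working session

There is one attempt and no reset: what is moved stays moved. The work goes in short steps, each a Python script; the robot and the scene stay as the last script left them, time stands still between calls to the robot, and variables do not carry over. Pictures are saved under pics/ and viewed, and the job is handed in when it is done.

```bash
mkdir -p pics; ls; python3 - <<'E'
from cell import r, optics
import cv2, numpy as np, pickle
print(r.current_t(), r.current_tool_pos(), r.current_ee_rot(), r.finger_overhang, r.current_opening())
for n in ["scene","side","wrist"]:
    d=optics.get_image(n)
    pickle.dump(d,open(f'pics/{n}0.pkl','wb'))
    cv2.imwrite(f'pics/{n}0.png',d['pixels'][:,:,::-1])
    print(n,d['fx'],d['fy'],d['cx'],d['cy'],np.round(d.get('camera_from_world',d.get('mount')),3).tolist(), (d['depth']>0).mean())
E
```

```text
pics
0.0 [0.13156894 0.53372479 0.25273897] [ 1.20610132e-01  9.92699776e-01 -5.77660606e-04 -1.34242003e-04] 0.022 0.9974687806432079
scene 369.39545450965977 369.39545450965977 324.0786013156492 197.833786349984 [[-0.134, 0.991, 0.016, 0.047], [0.817, 0.12, -0.565, -0.374], [-0.561, -0.063, -0.825, 1.615], [0.0, 0.0, 0.0, 1.0]] 0.99608984375
side 494.82863689875705 494.82863689875705 322.6216005360858 197.74454944904758 [[0.991, -0.135, 0.015, -0.548], [-0.097, -0.779, -0.62, 0.11], [0.095, 0.613, -0.784, 1.362], [0.0, 0.0, 0.0, 1.0]] 0.99602734375
wrist 309.70691628693146 309.70691628693146 314.2844331113876 196.64554580233488 [[0.001, -0.949, -0.315, 0.082], [1.0, 0.001, 0.0, -0.0], [-0.0, -0.315, 0.949, -0.122], [0.0, 0.0, 0.0, 1.0]] 0.99598046875
```

View pics/scene0.png

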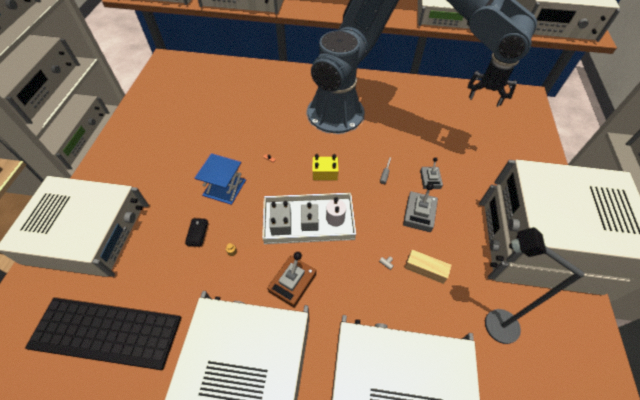

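View pics/side0.png

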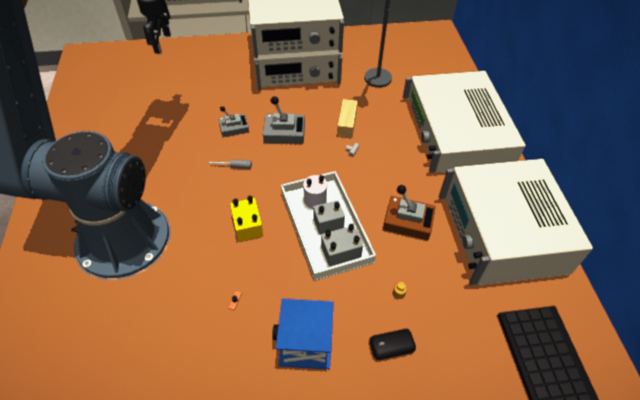

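View pics/wrist0.png

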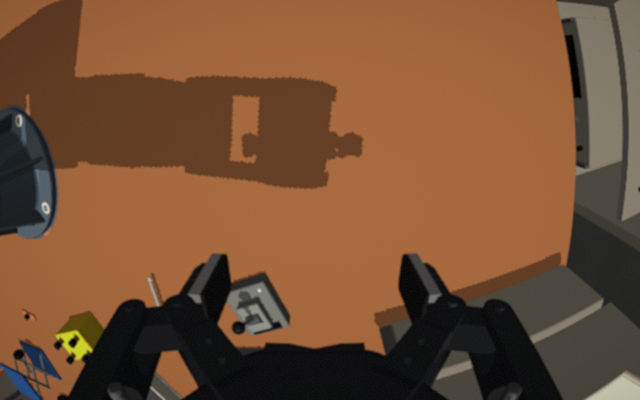

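Scene view: the white tray (308,217) holds a grey box at (281,217), another at (309,215) and a can at (335,210). The blue jack is at (220,178). Of the grey recorders, the larger is at (422,205) and the smaller at (431,172). There is also a brown one at (292,280) and a yellow look-alike box at (325,167).

Candidates for the four-post box are the grey box at (281,217) and the look-alikes at (309,215) and (325,167). I'll check the choice in a close crop.

```bash
cat > h.py <<'E'
import pickle, cv2, numpy as np
def load(n): return pickle.load(open(f'pics/{n}.pkl','rb'))
def world(d):
    T=np.linalg.inv(d['camera_from_world']); v,u=np.mgrid[0:400,0:640]; z=d['depth'].astype(float)
    P=np.stack([(u-d['cx'])/d['fx']*z,(v-d['cy'])/d['fy']*z,z],-1)
    return P@T[:3,:3].T+T[:3,3]
def ray_plane(d,u,v,h):
    T=np.linalg.inv(d['camera_from_world']); a=T[:3,:3]@np.array([(u-d['cx'])/d['fx'],(v-d['cy'])/d['fy'],1]); o=T[:3,3]
    return o+a*(h-o[2])/a[2]
def proj(d,p):
    q=d['camera_from_world']@np.append(p,1); return q[0]/q[2]*d['fx']+d['cx'],q[1]/q[2]*d['fy']+d['cy']
E
python3 - <<'E'
from h import *
a=load('scene0');b=load('side0')
A=a['pixels'][150:310,190:460];B=b['pixels'][90:370,210:440]
A=cv2.resize(A,None,fx=2.2,fy=2.2,interpolation=3);B=cv2.resize(B,None,fx=1.8,fy=1.8,interpolation=3)
cv2.imwrite('pics/cropA.png',A[:,:,::-1]);
C=cv2.resize(b['pixels'][165:285,270:390],None,fx=4.5,fy=4.5,interpolation=3);cv2.imwrite('pics/cropC.png',C[:,:,::-1])
for n in('scene0','side0'):
    d=load(n);W=world(d);hsv=cv2.cvtColor(d['pixels'],cv2.COLOR_RGB2HSV)
    ok=(W[...,0]>.2)&(W[...,0]<.9)&(abs(W[...,1])<.6)
    m=((hsv[...,0]>100)&(hsv[...,0]<130)&(hsv[...,1]>120)&ok&(abs(W[...,2]-.11)<.01)).astype(np.uint8)
    k,l,s,c=cv2.connectedComponentsWithStats(m);i=1+s[1:,4].argmax();p=W[l==i]
    print(n,'jack',s[i],p.min(0),p.max(0),np.median(p,0)); 
    vv,uu=np.nonzero(l==i); q=np.array([ray_plane(d,u,v,.11)[:2] for u,v in zip(uu,vv)],np.float32); print(cv2.minAreaRect(q))
    # dark blobs above 60mm
    m=((hsv[...,2]<60)&ok&(W[...,2]>.055)&(W[...,2]<.16)).astype(np.uint8)
    k,l,s,c=cv2.connectedComponentsWithStats(m)
    for i in range(1,k):
        if s[i,4]>=6: print('dark',c[i].round(1),s[i,4],np.median(W[l==i],0).round(3),W[l==i][:,2].max().round(3))
E
```

```text
scene0 jack [196 154  44  34 887] [ 0.40078362 -0.42519178  0.10448059] [ 0.53370339 -0.29384869  0.11718377] [ 0.47106057 -0.3568506   0.11127358]
((0.4681550860404968, -0.3573963940143585), (0.11877362430095673, 0.1170680820941925), 78.81295013427734)
dark [316.4 156.3] 7 [ 0.332 -0.034  0.082] 0.085
dark [333.5 156.5] 8 [0.322 0.03  0.082] 0.086
dark [434.8 159.2] 6 [0.291 0.398 0.094] 0.098
dark [333.5 165. ] 6 [0.362 0.035 0.082] 0.088
dark [497.9 181.5] 12 [0.414 0.584 0.155] 0.158
dark [429.6 185.6] 46 [0.455 0.363 0.146] 0.154
dark [488.7 192.9] 57 [0.414 0.579 0.091] 0.117
dark [139.6 194.5] 14 [ 0.592 -0.598  0.089] 0.112
dark [494.2 215.1] 240 [0.499 0.59  0.085] 0.108
dark [136.1 199.8] 9 [ 0.616 -0.598  0.092] 0.095
dark [335.3 199.7] 10 [0.528 0.06  0.105] 0.108
dark [285.  203.3] 13 [ 0.558 -0.105  0.09 ] 0.092
dark [273.1 204.2] 12 [ 0.565 -0.145  0.088] 0.092
dark [309. 205.] 11 [ 0.551 -0.025  0.088] 0.091
dark [336.6 209.2] 9 [0.563 0.069 0.103] 0.105
dark [131.8 218. ] 28 [ 0.673 -0.598  0.066] 0.079
dark [309.2 216. ] 13 [ 0.593 -0.018  0.088] 0.094
dark [272.9 2
[... 1463 characters left out ...]
235.4 202.2] 19 [0.315 0.022 0.082] 0.085
dark [336.4 205.4] 21 [ 0.586 -0.027  0.086] 0.094
dark [320.9 209.3] 26 [ 0.543 -0.033  0.086] 0.095
dark [411.  210.5] 8 [ 0.786 -0.058  0.071] 0.077
dark [254.1 217.5] 17 [ 0.364 -0.036  0.082] 0.09
dark [239.4 220.6] 18 [ 0.324 -0.042  0.083] 0.087
dark [350.6 227.2] 20 [ 0.612 -0.102  0.086] 0.093
dark [327.4 232.4] 31 [ 0.549 -0.113  0.088] 0.095
dark [356.2 239. ] 25 [ 0.62  -0.14   0.088] 0.093
dark [463.8 240.1] 21 [ 0.899 -0.17   0.071] 0.087
dark [332.9 245.7] 27 [ 0.558 -0.153  0.087] 0.093
dark [474.2 254.8] 12 [ 0.899 -0.234  0.103] 0.11
dark [477.2 267.2] 60 [ 0.898 -0.264  0.095] 0.13
dark [274.7 331.8] 49 [ 0.393 -0.356  0.07 ] 0.076
```

View pics/cropA.png

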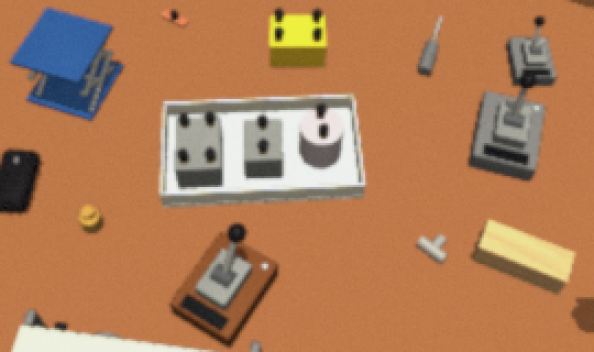

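View pics/cropC.png

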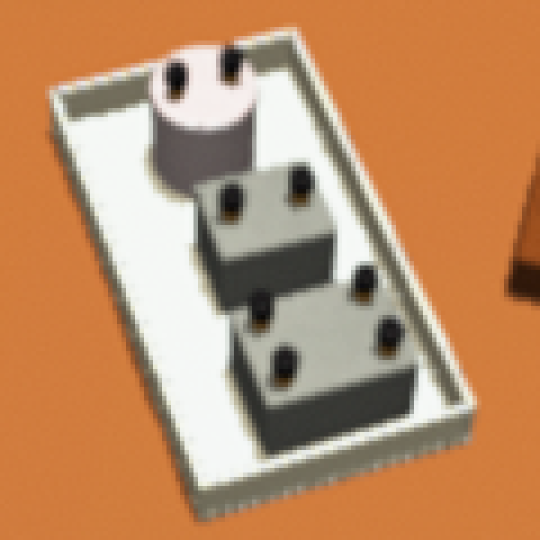

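The crop confirms it. The grey box with four posts is at scene (281,217), at the tray's -y end. The middle one has two posts, and the can is at the +y end. Next I'll measure the ball, the recorder's heading and the obstacles.

```bash
python3 - <<'E'
from h import *
def tri(uv1,uv2):
    a=load('scene0');b=load('side0')
    K=lambda d:np.array([[d['fx'],0,d['cx']],[0,d['fy'],d['cy']],[0,0,1]])@d['camera_from_world'][:3]
    p=cv2.triangulatePoints(K(a),K(b),np.array(uv1,float).reshape(2,1),np.array(uv2,float).reshape(2,1));p=(p[:3]/p[3])[:,0]
    return p.round(4), [np.round(np.subtract(proj(d,p),q),1) for d,q in((a,uv1),(b,uv2))]
print('ball',tri((429.6,185.6),(274.3,100.3)))
print('4box posts')
A=[(285,203.3),(273.1,204.2),(272.9,220.6),(285.1,220.2)];B=[(327.4,232.4),(332.9,245.7),(356.2,239),(350.6,227.2)]
for p,q in zip(A,B): print(tri(p,q))
print('mean',tri(np.mean(A,0),np.mean(B,0)))
for n in('scene0','side0'):
    d=load(n);W=world(d);hsv=cv2.cvtColor(d['pixels'],cv2.COLOR_RGB2HSV)
    m=((W[...,0]>.38)&(W[...,0]<.60)&(W[...,1]>.28)&(W[...,1]<.48)&(hsv[...,1]<80)&(abs(W[...,2]-.04)<.012)).astype(np.uint8)
    k,l,s,c=cv2.connectedComponentsWithStats(m);i=1+s[1:,4].argmax();vv,uu=np.nonzero(l==i)
    q=np.array([ray_plane(d,u,v,.04)[:2] for u,v in zip(uu,vv)],np.float32);print(n,s[i],cv2.minAreaRect(q))
    m=((W[...,2]>.2)&(W[...,0]>.3)&(W[...,1]>.0)&(W[...,0]<1)&(W[...,1]<.8))
    p=W[m]; print('tall', p.shape, p.min(0).round(2),p.max(0).round(2))
    H,_,_=np.histogram2d(p[:,0],p[:,1],bins=[np.arange(.3,1.01,.1),np.arange(0,.81,.1)]);print(H.astype(int))
d=load('scene0');W=world(d);print(W[243,530],W[236,540],W[270,570])
E
```

```text
ball (array([0.4499, 0.3642, 0.1349]), [array([-0.4,  0.5]), array([-0.2, -0.3])])
4box posts
(array([ 0.5503, -0.1066,  0.0796]), [array([ 0.2, -0.2]), array([0.1, 0.1])])
(array([ 0.5585, -0.1467,  0.0766]), [array([ 0., -0.]), array([0., 0.])])
(array([ 0.6214, -0.1338,  0.0763]), [array([ 0., -0.]), array([0., 0.])])
(array([ 0.6136, -0.0947,  0.0753]), [array([ 0., -0.]), array([0., 0.])])
mean (array([ 0.5859, -0.1204,  0.0764]), [array([ 0.1, -0.1]), array([0.1, 0.1])])
scene0 [405 192  33  36 618] ((0.48172256350517273, 0.35839319229125977), (0.09902315586805344, 0.13501138985157013), 81.45021057128906)
tall (8932, 3) [0.4  0.47 0.2 ] [0.85 0.8  0.45]
[[   0    0    0    0    0    0    2    1]
 [   0    0    0    0    0  374  850  859]
 [   0    0    0    0    0  365 1009 1047]
 [   0    0    0    0    0  208 1102 1485]
 [   0    0    0    0  310   91   54  158]
 [   0    0    0    0  210  700  107    0]
 [   0    0    0    0    0    0    0    0]]
side0 [263 114  41  25 623] ((0.47261175513267517, 0.3477615714073181), (0.1109110414981842, 0.1269802302122116), 83.10330963134766)
tall (3580, 3) [0.4  0.57 0.2 ] [0.85 0.74 0.31]
[[  0   0   0   0   0  10  14   3]
 [  0   0   0   0   0 535 533 153]
 [  0   0   0   0   0 526 528  94]
 [  0   0   0   0   0 507 504  41]
 [  0   0   0   0   0   0   0   0]
 [  0   0   0   0   0 114  18   0]
 [  0   0   0   0   0   0   0   0]]
[0.80312418 0.48989565 0.43579637] [0.78501734 0.51205544 0.43917135] [0.83608478 0.58216408 0.40145184]
```

Measurements agree with the given sizes:
- **Four-post box:** post spacing 64 × 40 mm, box centre about (0.586, -0.121), yaw about 10°.
- **Jack plate:** 118 mm square, centre about (0.465, -0.361).
- **Recorder:** heading about -8°, ball about (0.450, 0.364, 0.135).

The two cameras disagree by about 8 mm, so I'll check with the wrist camera once I'm over the box. Moving high over it now.

```bash
cat >> h.py <<'E'
def down(psi_deg):
    t=np.radians(psi_deg+90)/2; return np.array([np.cos(t),np.sin(t),0,0])
def snap(names,tag):
    from cell import r,optics
    out={}
    for n in names:
        pos=np.array(r.current_tool_pos());rot=np.array(r.current_ee_rot())
        d=optics.get_image(n); d['tool']=(pos,rot); pickle.dump(d,open(f'pics/{n}{tag}.pkl','wb'))
        cv2.imwrite(f'pics/{n}{tag}.png',d['pixels'][:,:,::-1]); out[n]=d
    return out
def wray(d,u,v,h):
    from scipy.spatial.transform import Rotation as R
    x,y=(u-d['cx'])/d['fx'],(v-d['cy'])/d['fy'];th=np.hypot(x,y)
    c=np.array([x/th*np.sin(th),y/th*np.sin(th),np.cos(th)])
    pos,rot=d['tool'];M=d['mount'];Rt=R.from_quat(rot).as_matrix()
    o=pos+Rt@M[:3,3];a=Rt@M[:3,:3]@c
    return o+a*(h-o[2])/a[2]
E
python3 - <<'E'
from h import *
from cell import r
r.set_gripper(0.0,20)
print(r.current_t(),r.current_opening(),r.current_tool_pos(),r.finger_overhang)
q0=np.array(r.current_q());print(q0)
print('ik',r.inverse_kinematics([.586,-.121,.28],down(-11.6)),r.inverse_kinematics([.42,.36,.25],down(82)))
r.move_linear([.35,.35,.30],rot=down(45),vel=.3)
r.move_linear([.52,-.12,.28],rot=down(-11.6),vel=.3)
print(r.current_t(),r.current_tool_pos())
snap(['scene','side','wrist'],'1')
E
```

```text
0.9167 -0.005736953098577332 [0.13167946 0.53399445 0.25332586] 0.022
[ 1.24437622e+00  3.50636624e-01  1.65179587e+00  5.79824483e-06
  1.13909118e+00 -8.46095448e-02]
ik [-2.81413542e-01  4.14451544e-01  1.49002353e+00 -4.44089210e-16
  1.23711758e+00 -7.89553487e-02] [ 6.24466406e-01  3.59898284e-01  1.64715390e+00 -4.44089210e-16
  1.13454047e+00 -8.06703581e-01]
3.85 [ 0.51981087 -0.11909127  0.28012237]
```

View pics/wrist1.png

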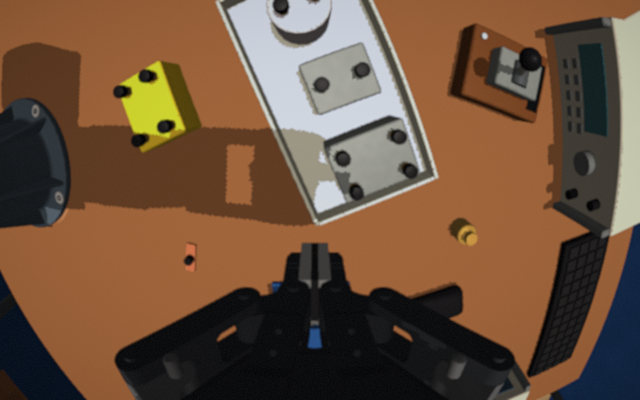

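View pics/side1.png

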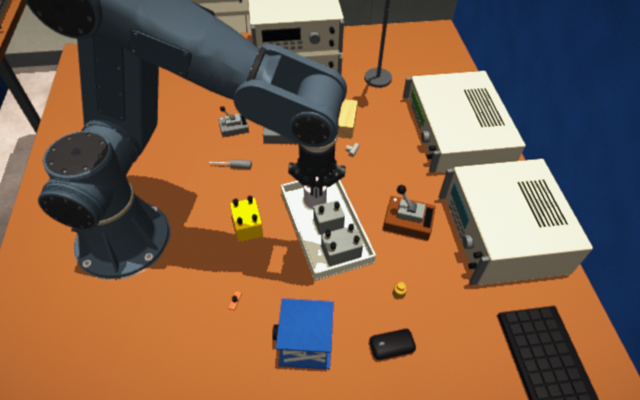

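The wrist view shows the four-post box with post tops at (343,158), (399,136), (410,171) and (356,191). The closed fingertips are at (315,247). I'll cast rays to z = 0.089 to cross-check.

```bash
python3 - <<'E'
from h import *
d=load('wrist1')
p=[]
for u,v in [(343,158),(399,136),(410,171),(356,191)]:
    q=wray(d,u,v,.085);p.append(q);print(q.round(4))
print(np.mean(p,0))
print('2post',wray(d,321,85,.085),wray(d,361,70,.085))
E
```

```text
[ 0.5517 -0.1073  0.085 ]
[ 0.6145 -0.0949  0.085 ]
[ 0.6217 -0.1349  0.085 ]
[ 0.5593 -0.1457  0.085 ]
[ 0.58677392 -0.12069773  0.085     ]
2post [ 0.54391317 -0.02863673  0.085     ] [ 0.58669024 -0.02059928  0.085     ]
```

The wrist rays agree with the triangulation to 1 mm. Going down over (0.587, -0.121).

```bash
python3 - <<'E'
from h import *
from cell import r
r.move_linear([.587,-.121,.25],vel=.2)
r.move_linear([.587,-.121,.139],vel=.1)
r.sleep(.3)
print(r.current_t(),r.current_tool_pos(),r.current_contact_force())
snap(['side','wrist'],'2')
r.sleep(2.0)
d=load('side2');cv2.imwrite('pics/side2c.png',cv2.resize(d['pixels'][120:300,230:420],None,fx=3,fy=3,interpolation=3)[:,:,::-1])
print(r.current_t(),r.current_tool_pos())
E
```

```text
6.075 [ 0.58709144 -0.12102732  0.13922432] [ 0.81345439 -0.04244511 -0.11232346]
8.175 [ 0.58699345 -0.12101894  0.13898459]
```

View pics/side2c.png

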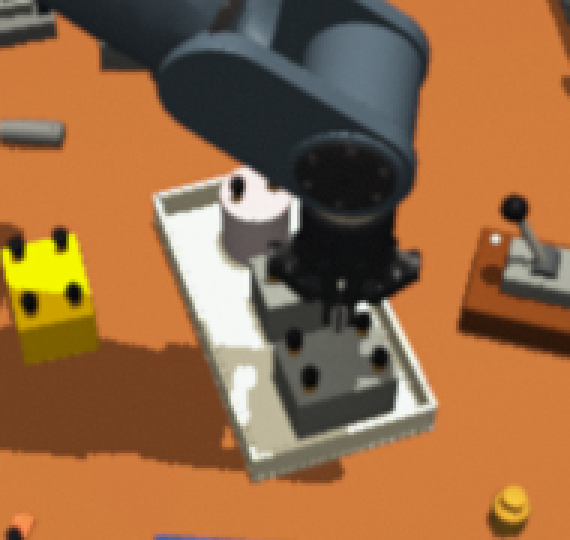

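View pics/wrist2.png

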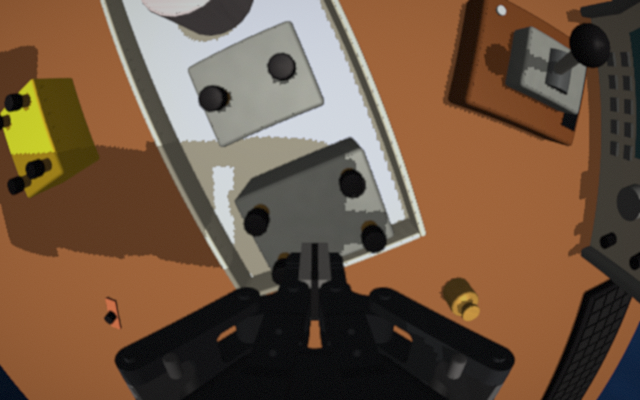

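The crop shows the fingertips over the middle of the four-post box, and the hold is done. Before moving to the jack I'll triangulate its plate.

```bash
python3 - <<'E'
from h import *
from cell import r
cs=[];Ps=[]
for n in('scene0','side0'):
    d=load(n);W=world(d);hsv=cv2.cvtColor(d['pixels'],cv2.COLOR_RGB2HSV)
    m=((hsv[...,0]>100)&(hsv[...,0]<130)&(hsv[...,1]>120)&(abs(W[...,2]-.11)<.01)&(W[...,0]>.3)&(W[...,0]<.7)&(abs(W[...,1])<.5)).astype(np.uint8)
    k,l,s,c=cv2.connectedComponentsWithStats(m);cs.append(c[1+s[1:,4].argmax()])
    Ps.append(np.array([[d['fx'],0,d['cx']],[0,d['fy'],d['cy']],[0,0,1]])@d['camera_from_world'][:3])
p=cv2.triangulatePoints(Ps[0],Ps[1],cs[0].reshape(2,1),cs[1].reshape(2,1));p=(p[:3]/p[3])[:,0];print(p)
x,y=np.mean([p[:2],[.465,-.361]],0)
assert abs(p[2]-.11)<.01 and np.hypot(x-.465,y+.361)<.008
psi=np.degrees(np.arctan2(y,x))
r.move_linear([.587,-.121,.26],vel=.15)
r.move_linear([x,y,.26],rot=down(psi),vel=.25)
r.move_linear([x,y,.160],vel=.1)
r.sleep(.3)
print(r.current_t(),r.current_tool_pos(),r.current_contact_force())
snap(['side','scene'],'3')
r.sleep(2.0)
d=load('side3');e=load('scene3')
c=np.hstack([cv2.resize(d['pixels'][220:380,210:370],(400,400),interpolation=3),cv2.resize(e['pixels'][120:240,160:280],(400,400),interpolation=3)])
cv2.imwrite('pics/c3.png',c[:,:,::-1])
print(r.current_t(),r.current_tool_pos())
E
```

```text
[ 0.46216453 -0.36268164  0.09914604]Traceback (most recent call last):
  File "<stdin>", line 11, in <module>
AssertionError
```

The xy agrees within 3 mm. The triangulated z is 11 mm low, which is the same bias the posts showed between these two cameras. Direct depth reads 0.110–0.111, matching the given 110 mm. I'll go by the given height.

```bash
python3 - <<'E'
from h import *
from cell import r
x,y=.464,-.362
psi=np.degrees(np.arctan2(y,x))
r.move_linear([.587,-.121,.26],vel=.15)
r.move_linear([x,y,.26],rot=down(psi),vel=.25)
r.move_linear([x,y,.160],vel=.1)
r.sleep(.3)
print(r.current_t(),r.current_tool_pos(),r.current_contact_force())
snap(['side','scene'],'3')
r.sleep(2.0)
d=load('side3');e=load('scene3')
c=np.hstack([cv2.resize(d['pixels'][220:380,210:370],(400,400),interpolation=3),cv2.resize(e['pixels'][120:240,160:280],(400,400),interpolation=3)])
cv2.imwrite('pics/c3.png',c[:,:,::-1])
print(r.current_t(),r.current_tool_pos())
E
```

```text
11.8167 [ 0.46407373 -0.36206314  0.16028183] [ 0.53023214 -0.9584261  -0.00940217]
13.9167 [ 0.46399556 -0.36203438  0.16001945]
```

View pics/c3.png

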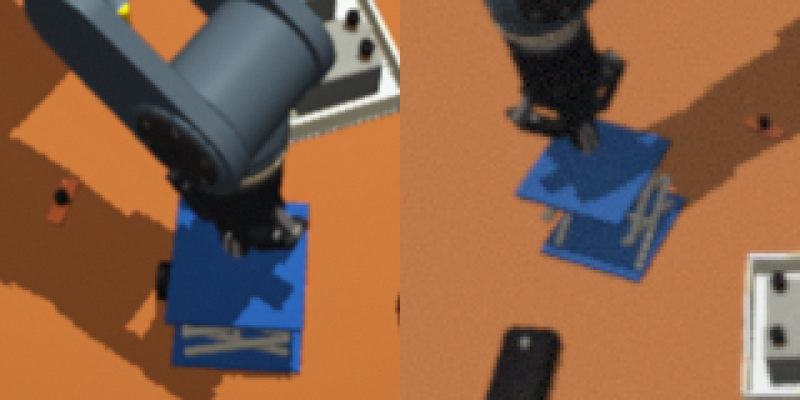

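The fingers are over the plate in both views: side tip at about (304,319), scene tip at about (216,164). I'll check these against the projected fingertip before leaving.

```bash
python3 - <<'E'
from h import *
for n,t in(('side3',(304.4,319)),('scene3',(216,164))):
    d=load(n)
    for h in(.138,.125): print(n,h,'tip proj',np.round(proj(d,[.464,-.362,h]),1),'plate c',np.round(proj(d,[.464,-.362,.11]),1),'seen',t, ray_plane(d,*t,h).round(3))
E
```

```text
side3 0.138 tip proj [305.5 317.9] plate c [305.6 323.3] seen (304.4, 319) [ 0.461 -0.364  0.138]
side3 0.125 tip proj [305.5 320.4] plate c [305.6 323.3] seen (304.4, 319) [ 0.462 -0.358  0.125]
scene3 0.138 tip proj [215.4 163.9] plate c [217.2 169. ] seen (216, 164) [ 0.464 -0.36   0.138]
scene3 0.125 tip proj [216.2 166.3] plate c [217.2 169. ] seen (216, 164) [ 0.454 -0.366  0.125]
```

Both views put the tip at (0.463, -0.362, 0.138), over the plate centre. That also confirms the 22 mm overhang with the gripper shut. Next is the lever: I'll approach from the -x side of the ball and stop short to check.

```bash
python3 - <<'E'
from h import *
from cell import r
d=np.array([np.cos(np.radians(-8)),np.sin(np.radians(-8))]);b=np.array([.450,.364]);s=b-.05*d
r.move_linear([.464,-.362,.30],vel=.2)
r.move_linear([.46,.05,.30],rot=down(20),vel=.25)
r.move_linear([*s,.27],rot=down(82),vel=.25)
print(r.current_t(),r.current_q())
r.move_linear([*s,.134],vel=.12)
r.sleep(.2)
print(r.current_t(),r.current_tool_pos(),r.current_contact_force())
snap(['side','scene'],'4')
A=load('side4');e=load('scene4')
c=np.hstack([cv2.resize(A['pixels'][50:170,210:330],(400,400),interpolation=3),cv2.resize(e['pixels'][130:250,370:490],(400,400),interpolation=3)])
cv2.imwrite('pics/c4.png',c[:,:,::-1])
E
```

```text
18.025 [ 6.60366227e-01  3.25549227e-01  1.64369070e+00 -1.53195800e-04
  1.17238631e+00 -7.68865664e-01]
19.5083 [0.40063887 0.37110468 0.13446582] [ 0.41145477 -0.06700376 -0.15841672]
```

View pics/c4.png

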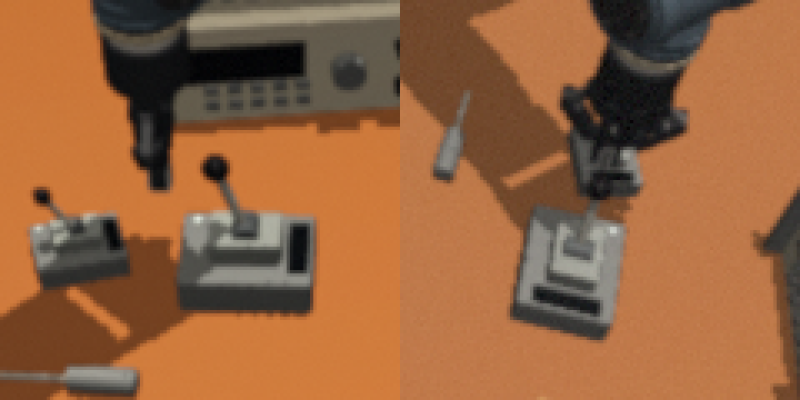

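The fingers hang behind the ball, at side crop (160,185) with the ball at (216,168), and are lined up with the recorder's axis in both views. Now I'll push in small steps and watch the force.

```bash
python3 - <<'E'
from h import *
from cell import r
d=np.array([np.cos(np.radians(-8)),np.sin(np.radians(-8))]);b=np.array([.450,.364]);
f0=np.array(r.current_contact_force())
for k in [-.03,-.02,-.01,0,.01,.02,.03,.036,.042]:
    r.move_linear([*(b+k*d),.134],vel=.06)
    f=np.array(r.current_contact_force())-f0
    print(k,round(r.current_t(),2),f.round(2))
    if np.linalg.norm(f)>10: break
snap(['side','scene'],'5')
A=load('side5');e=load('scene5')
c=np.hstack([cv2.resize(A['pixels'][50:170,210:330],(400,400),interpolation=3),cv2.resize(e['pixels'][130:250,370:490],(400,400),interpolation=3)])
cv2.imwrite('pics/c5.png',c[:,:,::-1])
E
```

```text
-0.03 20.09 [-0.03  0.05  0.31]
-0.02 20.41 [0.12 0.22 0.65]
-0.01 20.73 [ 0.08 -0.15  0.16]
0 21.04 [0.38 0.34 0.43]
0.01 21.36 [0.13 0.49 0.65]
0.02 21.68 [ 0.39 -0.08 -0.58]
0.03 21.99 [-0.09  0.07  0.65]
0.036 22.24 [0.64 0.89 0.06]
0.042 22.49 [-9.18  2.47  3.36]
```

View pics/c5.png

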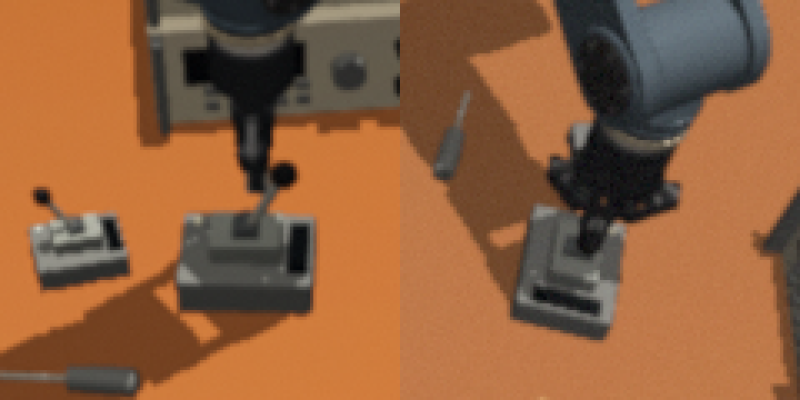

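The force jumped to 10 N at the stop, and the side crop shows the ball leaning away at (285,175). Backing off, rising clear and checking.

```bash
python3 - <<'E'
from h import *
from cell import r
d=np.array([np.cos(np.radians(-8)),np.sin(np.radians(-8))]);b=np.array([.450,.364]);
r.move_linear([*(b-.03*d),.134],vel=.1)
r.move_linear([*(b-.05*d),.28],vel=.2)
r.move_linear([.30,.42,.32],vel=.2)
r.sleep(.3)
print(r.current_t(),r.current_tool_pos(),r.current_contact_force())
snap(['side','scene'],'6')
K=lambda d:np.array([[d['fx'],0,d['cx']],[0,d['fy'],d['cy']],[0,0,1]])@d['camera_from_world'][:3]
c={}
for n in('scene6','side6'):
    e=load(n);W=world(e);hsv=cv2.cvtColor(e['pixels'],cv2.COLOR_RGB2HSV)
    m=((hsv[...,2]<60)&(W[...,2]>.11)&(W[...,2]<.17)&(abs(W[...,0]-.5)<.07)&(abs(W[...,1]-.36)<.06)).astype(np.uint8)
    k,l,s,cc=cv2.connectedComponentsWithStats(m)
    if k>1: i=1+s[1:,4].argmax();c[n[:-1]]=cc[i];print(n,cc[i],s[i,4])
p=cv2.triangulatePoints(K(load('scene6')),K(load('side6')),c['scene'].reshape(2,1),c['side'].reshape(2,1));p=p[:3,0]/p[3,0]
q=np.array([.4499,.3642,.1349]);print(p,'moved along d',(p-q)[:2]@d)
for n in('scene','side'):
    x=cv2.absdiff(load(n+'0')['pixels'],load(n+'6')['pixels']).max(2);cv2.imwrite(f'pics/diff_{n}.png',x)
E
```

```text
25.3833 [0.300489   0.41967742 0.31966661] [-1.09634476 -0.29341275 -0.48085308]
scene6 [426.24242424 202.42424242] 33
side6 [294.44117647 102.32352941] 34
[0.51178577 0.35514343 0.12715316] moved along d 0.06254393482811405
```

View pics/side6.png

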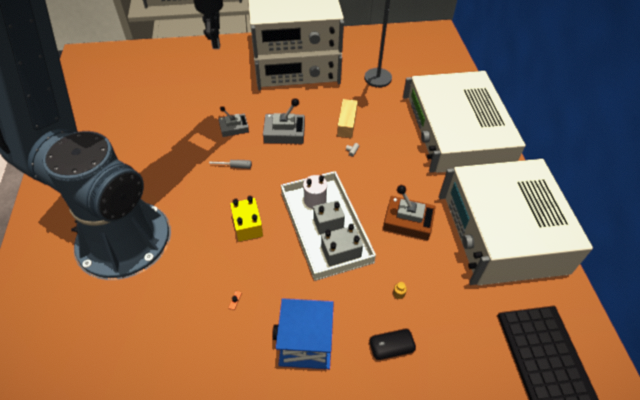

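View pics/diff_side.png

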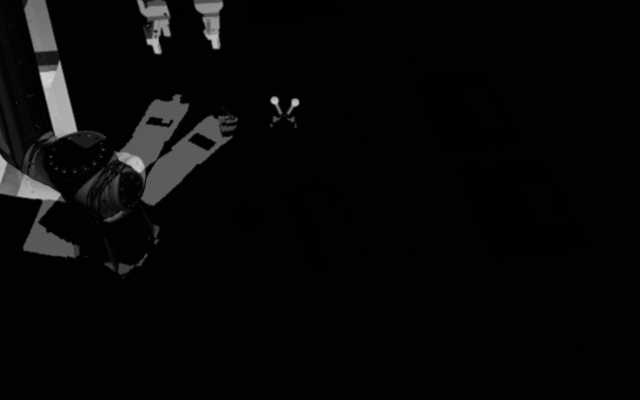

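View pics/diff_scene.png

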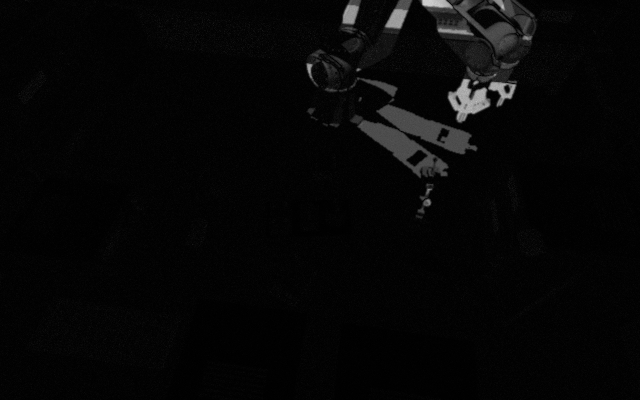

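Both difference images show only the arm, its shadows and the lever changed. The ball moved 62.5 mm away and sits 8 mm lower than at the start. That fits a start near 0.2 rad ending at the 1.0 stop: a stop short at 0.8 rad would have left it higher than the start, and the 10 N force jump also marks the stop. Handing in.

```bash
python3 -c "
from cell import r
print(r.current_t(), r.current_qvel()); print(r.hand_in())"
```

```text
25.4833 [ 0.00131083 -0.0030046  -0.0005279  -0.00015684  0.00115017  0.0006662 ]
the job is handed in; nothing more can be done
None
```

I carried out all three steps in order, moved clear and handed the job in at about 25.5 s. No verdict was reported.

- **Four-post box:** I held the shut fingertips about 28 mm above the posts over (0.587, -0.121) for over 2 s. The wrist camera and the two-camera measurement agreed on that point to about 1 mm.
- **Lab jack:** I held the fingertips about 28 mm above the top plate at (0.464, -0.362) for over 2 s. The fingertips seen in both cameras matched where they should be to about 3 mm.
- **Lever:** I pushed the larger grey recorder's lever until the force jumped to about 10 N, which I took as its stop. The ball moved 62.5 mm away from the robot and sits 8 mm lower than it started. That fits a start near 0.2 rad and an end at 1.0, but I could not read the joint value itself.
- **Everything else:** comparing pictures from before and after, only the arm, its shadows and the lever had changed.

**Disagreements:**
- The scene and side cameras differed by about 8 mm when used singly.
- Triangulated from those two views, the jack plate came out 11 mm too low. That failed my first check, so I used the given 110 mm height, which the depth readings supported.

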